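# Put the spanners back in the rack in size order, jaws alike

### The job

Put the two spanners that lie loose on the bench back in the spanner rack: the medium one in the middle notch and the large one in the right notch, next to each other in size order after the small one that is already there. Each must lie flat across both rails, roughly centred, down in its notch, with its open jaw pointing the same way as the small spanner's (away from the robot). Set them down rather than dropping them, and leave the small spanner and the other things on the bench as they are.

Things in the scene. Friction and masses are not known exactly. Their poses are not given: they have to be found in the camera images.
- spanner_rack: fixed wooden spanner rack on the bench: plywood base 126 (x) x 204 (y) x 6 mm with two brown notched rails, each 12 mm thick in x, 192 mm long in y, centred at x = -45 and +45 mm (78 mm free between them). Each rail has three notches 24 mm wide at y = +68 (left), 0 (middle), -68 mm (right); notch floors 20 mm and tooth tops 32 mm over the bench. Origin at the centre of its underside, +x away from the robot, +y left, z up; turned by up to 0.3 rad on the bench
- notch_left (a point): left notch of the rack: point midway between the two rails, on the notch's centre line, at the height of the notch floor (20 mm over the bench). x runs along the spanner to be laid there, away from the robot; y to the left; z up. The small spanner already lies here. Left of the rack stands a fixed toggle clamp, 130 mm tall (end of its lever near x 0.58, y 0.11): keep clear
- notch_middle (a point): middle notch of the rack: point midway between the two rails, on the notch's centre line, at the height of the notch floor (20 mm over the bench). x runs along the spanner to be laid there, away from the robot; y to the left; z up. Empty: the medium spanner belongs here
- notch_right (a point): right notch of the rack: point midway between the two rails, on the notch's centre line, at the height of the notch floor (20 mm over the bench). x runs along the spanner to be laid there, away from the robot; y to the left; z up. Empty: the large spanner belongs here. Right as seen from the robot
- spanner_10: small combination spanner, bright steel, 168 mm long, 6 mm thick, heads up to 26 mm wide; shank 8 mm wide, z 1 to 6 mm. Origin at mid-length on its underside, about its centre of mass; z up as it lies; its length runs along y: open jaw at the -y end, closed ring at the +y end. Lies in the left notch with its jaw away from the robot; leave it there
- spanner_10_mid (a point): centre of the small spanner's shank, 3.5 mm above its origin
- spanner_10_jaw (a point): point in the open jaw of the small spanner, 72 mm from its origin towards -y, at half thickness
- spanner_13: medium combination spanner, bright steel, 204 mm long, 6 mm thick, heads up to 31 mm wide; shank 10 mm wide, z 1 to 6 mm. Origin at mid-length on its underside, about its centre of mass; z up as it lies; its length runs along y: open jaw at the -y end, closed ring at the +y end. Lies flat on the bench to the left or right of the rack, turned any way; straight shank from y -70 to +70 mm; 0.08 to 0.15 kg
- spanner_13_mid (a point): centre of the medium spanner's shank, 3.5 mm above its origin
- spanner_13_jaw (a point): point in the open jaw of the medium spanner, 88 mm from its origin towards -y, at half thickness
- spanner_17: large combination spanner, bright steel, 254 mm long, 6 mm thick, heads up to 41 mm wide; shank 12 mm wide, z 1 to 6 mm. Origin at mid-length on its underside, about its centre of mass; z up as it lies; its length runs along y: open jaw at the -y end, closed ring at the +y end. Lies flat on the bench on the other side of the rack, turned any way; straight shank from y -85 to +85 mm; 0.08 to 0.15 kg
- spanner_17_mid (a point): centre of the large spanner's shank, 3.5 mm above its origin
- spanner_17_jaw (a point): point in the open jaw of the large spanner, 110 mm from its origin towards -y, at half thickness
- tape_measure: tape measure standing on edge, 37x83x64 mm, origin at the centre of its underside; leave it alone
- c_clamp_a: grey G-clamp lying flat, 145x138x23 mm, origin at the centre of its underside; leave it alone

How it is judged:
At the end, for the whole second after the job is handed in: Small, medium and large spanner rest in the left, middle and right notch: on both rails (height within 4 mm), flat within 0.07 rad, within 11 mm and 0.16 rad of the notch line, centred within 30 mm, at rest, open jaws away from the robot (y of spanner_13_mid in the frame of notch_middle between -0.011 and 0.011 m and x of spanner_13_mid in the frame of notch_middle between -0.03 and 0.03 m and z of spanner_13_mid in the frame of notch_middle between -0.002 and 0.0065 m and angle between the y axis of spanner_13 and the x axis of notch_middle, either way round below 0.16 rad and angle between the z axis of spanner_13 and the z axis of notch_middle, either way round below 0.07 rad and x of spanner_13_jaw in the frame of notch_middle above 0.04 m and linear speed of each of spanner_13, spanner_17, spanner_10 below 0.02 m/s and y of spanner_17_mid in the frame of notch_right between -0.011 and 0.011 m and x of spanner_17_mid in the frame of notch_right between -0.03 and 0.03 m and z of spanner_17_mid in the frame of notch_right between -0.002 and 0.0065 m and angle between the y axis of spanner_17 and the x axis of notch_right, either way round below 0.16 rad and angle between the z axis of spanner_17 and the z axis of notch_right, either way round below 0.07 rad and x of spanner_17_jaw in the frame of notch_right above 0.04 m and y of spanner_10_mid in the frame of notch_left between -0.011 and 0.011 m and x of spanner_10_mid in the frame of notch_left between -0.03 and 0.03 m and z of spanner_10_mid in the frame of notch_left between -0.002 and 0.0065 m and angle between the y axis of spanner_10 and the x axis of notch_left, either way round below 0.16 rad and angle between the z axis of spanner_10 and the z axis of notch_left, either way round below 0.07 rad and x of spanner_10_jaw in the frame of notch_left above 0.04 m); the robot touches nothing.
It fails at once if the tape measure or the G-clamp is pushed aside (more than 30 mm) (distance of any of tape_measure, c_clamp_a from where it was at the start of the episode above 0.03 m).
It fails at once if the small spanner that is already in the rack is lifted or shifted (more than 25 mm) (distance of spanner_10 from where it was at the start of the episode above 0.025 m).
It fails at once if the medium spanner is dropped or flung (falls free faster than 0.6 m/s, about 2 cm of fall) (contact force between the fingers and spanner_13 below 0.1 N and linear speed of spanner_13 above 0.6 m/s).
It fails at once if the large spanner is dropped or flung (falls free faster than 0.6 m/s, about 2 cm of fall) (contact force between the fingers and spanner_17 below 0.1 N and linear speed of spanner_17 above 0.6 m/s).
It also fails if it takes over 64 s, if anything falls off the work surface, if the arm or the gripper's body presses on something with over 40 N, if the wrist force passes 120 N, or if a joint passes its speed limit or range.

### The arm

A 6-joint arm with a two-finger parallel gripper is mounted at the origin on the work surface; the furniture and walls round the work are solid. World frame = base frame: x ahead of the robot, y to its left, z up, the work surface at z = 0. Lengths are in m, angles in rad, forces in N, time in s.
With the tool pointing down it reaches from about 0.225 to 0.875 m from the base axis. Payload 3.4 kg.
Tool frame: the origin (TCP) lies midway between the tips of the shut fingers; the grasp point (between the pads) lies 19 mm behind it (manip.grip_point_offset is the distance from the TCP to the grasp point, in m); z points along the fingers, y is the line along which they close (so a half turn about z gives the same grasp; the last joint's range is limited). The gripper opens to 85 mm and grips with 20 to 120 N. Pads are 22 mm wide; open, the fingers measure 114 mm over their backs; the gripper's body (76 mm by 85 mm) begins 54 mm behind the grasp point. The pads swing forward as they close: fully open they stand 13 mm farther back than shut.
Start: joints at [1.169, 0.276, 1.505, -0, 1.361, -0.121], TCP at [0.159, 0.553, 0.231] pointing down, gripper open.
Joint ranges: [-2.89, 2.89], [-0.75, 2.08], [0.22, 2.7], [-1.18, 4.32], [0.11, 2.71], [-2.7, 2.7]. Speed limits (rad/s): [2.57, 2.57, 3.14, 3.14, 3.14, 3.14].

### API

Orientations are given as a unit quaternion [w, x, y, z].
In Python, from rig import manip gives the robot as it stands.
- The arm moves only by the shell command python3 -m handwheel 'ROWS' [FORCE]. ROWS is JSON, a list of rows, each an object with "translation": the shift along the tool's x, y, z in m, a list of three; "angular": the turn, a rotation vector about the tool's x, y, z in degrees, a list of three; "hand": the closure, from 0 (fully open) to 1 (shut). A call has 1 to 10 rows; each row shifts and turns the commanded pose from where the row before left it, along the tool's axes as they then stand; what a row does not reach is not made up. A row lasts 1/12 s, in which the tool goes at most 41.7 mm and 7.16 degrees, less where a joint would pass 70% of its speed; a pose out of reach is approached as far as the arm can. A call with a gripper value outside its range is refused whole. The fingers move at their own pace and stop on an object; FORCE is the grip in N (left out, the last holds). Time passes only in rows, so rows that do not move let the fingers close. It gives the time, the measured TCP pose, the force, the opening and the grip force at its end, in the units of the state.
- manip.get_state(): the state, without advancing time (a new reading comes with each control period).
- manip.get_image(name): name is "scene" or "top"; returns the picture (400x640x3 uint8, red, green, blue); there is no depth.
- manip.camera_info(name): a dict with "camera_matrix" (3x3 intrinsics, pixels), "eye" and "orientation" of the camera in the world. Camera axes: x right, y down, z forward; pixel columns grow to the right and rows downward; lengths in m; the calibration is good to about 2 mm. A picture is of the moment at which its call begins. camera_info takes no time and is no camera call.
- manip.sign_off(): hands the job in; it is judged then, once.
The state is a dict: "clock": time; "qpos": joint angles; "qd": joint speeds; "effort": joint torques, N m; "position": TCP position; "ee_rot": TCP orientation; "contact_force": force on the tool from outside, world axes, zero at the start; "moment": the same for the moment, N m; "width": finger opening in m; "gripper_force": force on a finger pad.
Only numpy, scipy, OpenCV 4.12 (cv2) and the standard library are available. Lean on these libraries where they do the work, as an engineer would, in place of code of your own. Each camera call takes 0.05 s, during which the arm holds its last target. There are 200 camera calls.

## Working session

There is one attempt and no reset: what is moved stays moved. The work goes in short steps, Python scripts to look and compute and a shell command to move; the robot and the scene stay as the last step left them, time stands still between calls to the robot, and variables do not carry over. Pictures are saved under pics/ and viewed, at most 10 in all, crops included, and the job is handed in when it is done.

```bash
mkdir -p pics; ls; python3 - <<'E'
from rig import manip
import cv2,numpy as np
np.set_printoptions(precision=4,suppress=True)
s=manip.get_state(); print({k:np.round(v,4) for k,v in s.items()}, manip.grip_point_offset)
for n in("scene","top"):
    print(n,manip.camera_info(n)); cv2.imwrite(f"pics/{n}0.png",manip.get_image(n)[:,:,::-1])
E
```

```text
pics
{'clock': np.float64(0.0), 'qpos': array([ 1.169 ,  0.2766,  1.5061, -0.    ,  1.3606, -0.121 ]), 'qd': array([-0.0013, -0.0002, -0.0001,  0.0006, -0.0018, -0.0011]), 'effort': array([  0.0012, -41.6776, -24.5811,   0.0005,   0.0106,   0.    ]), 'position': array([0.1592, 0.552 , 0.2304]), 'ee_rot': array([-0.0002,  0.14  ,  0.9902, -0.0009]), 'contact_force': array([ 0.4122, -0.2868, -0.5107]), 'moment': array([ 0.0054, -0.0081, -0.0344]), 'gripper_force': np.float64(0.0), 'width': np.float64(0.085)} 0.0187
scene {'camera_matrix': array([[518.3996,   0.    , 312.8009],
       [  0.    , 518.3996, 201.0043],
       [  0.    ,   0.    ,   1.    ]]), 'eye': array([-0.2503,  0.9753,  1.5062]), 'orientation': array([ 0.1041, -0.292 ,  0.8944, -0.3225])}
top {'camera_matrix': array([[492.7165,   0.    , 315.8964],
       [  0.    , 492.7165, 192.8922],
       [  0.    ,   0.    ,   1.    ]]), 'eye': array([0.3169, 0.015 , 1.5395]), 'orientation': array([-0.0279,  0.7071, -0.7056,  0.0375])}
```

View pics/scene0.png

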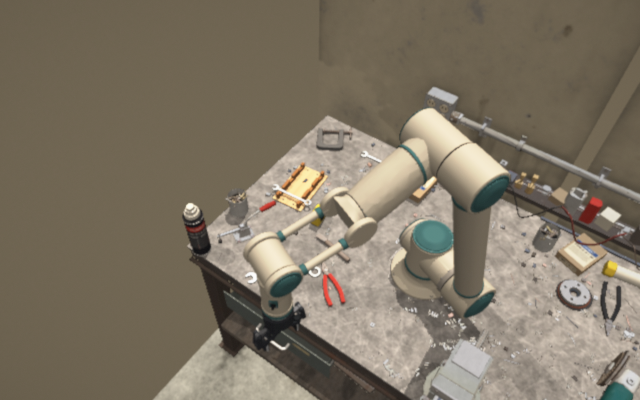

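View pics/top0.png

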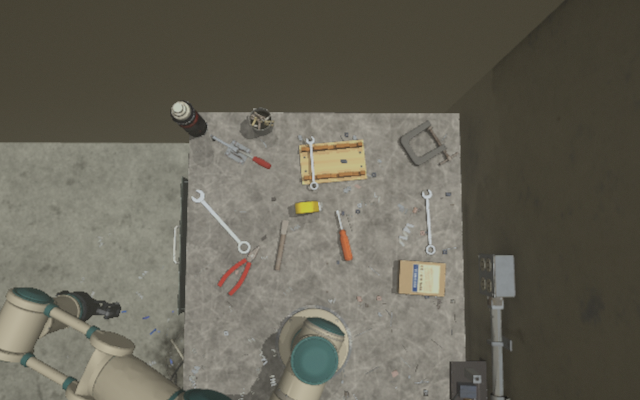

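The scene view shows the arm hiding most of the loose spanners. The top view shows the large spanner at (198,195)-(244,247), the medium at (427,193)-(431,250), and the rack around (333,162) with the small spanner in it at column 312. I'll enlarge these and mask them.

```bash
cat > h.py <<'E'
from rig import manip
import cv2,numpy as np
from scipy.spatial.transform import Rotation as R
np.set_printoptions(precision=4,suppress=True)
def cam(n):
    c=manip.camera_info(n); q=c["orientation"]
    return np.array(c["camera_matrix"]),np.array(c["eye"]),R.from_quat(np.r_[q[1:],q[0]]).as_matrix()
def ray(n,p,z):
    K,e,M=cam(n); d=M@np.linalg.solve(K,[p[0],p[1],1.]); return e+d*(z-e[2])/d[2]
def proj(n,P):
    K,e,M=cam(n); v=K@(M.T@(np.asarray(P)-e)); return v[:2]/v[2]
def tri(a,b):
    (o1,d1),(o2,d2)=[(cam(n)[1],cam(n)[2]@np.linalg.solve(cam(n)[0],[p[0],p[1],1.])) for n,p in(a,b)]
    t=np.linalg.lstsq(np.c_[d1,-d2],o2-o1,rcond=None)[0]; A=o1+t[0]*d1; B=o2+t[1]*d2
    return (A+B)/2,np.linalg.norm(A-B)
def state():
    s=manip.get_state(); q=s["ee_rot"]; return s,R.from_quat(np.r_[q[1:],q[0]])
E
python3 - <<'E'
from h import *
im=cv2.imread("pics/top0.png")
def crop(x,y,w,h,k): return cv2.resize(im[y:y+h,x:x+w],None,fx=k,fy=k,interpolation=cv2.INTER_CUBIC)
a=crop(186,180,75,80,5);b=crop(410,180,40,80,5);c=crop(292,130,85,80,5)[:, :]
cv2.imwrite("pics/crop0.png",cv2.resize(np.hstack([a,b[:400],c]),None,fx=.8,fy=.8))
hsv=cv2.cvtColor(im,cv2.COLOR_BGR2HSV)
g=im.min(2)
for nm,(x,y,w,h) in dict(L=(188,185,62,70),M=(418,184,22,74),S=(303,132,18,62)).items():
    sub=((g[y:y+h,x:x+w]>165)).astype(np.uint8)
    n,l,st,ce=cv2.connectedComponentsWithStats(sub,connectivity=8)
    for i in range(1,n):
        if st[i,4]>12:
            pts=np.argwhere(l==i)[:,::-1]+[x,y]
            r=cv2.minAreaRect(pts.astype(np.float32)); bx=r[0]
            print(nm,st[i,4],"rect",np.round(r[0],1),np.round(r[1],1),round(r[2],1), ray("top",bx,0.004))
woody=cv2.inRange(hsv,(10,60,90),(30,255,255)); woody[:, :290]=0;woody[:,380:]=0;woody[:130]=0;woody[195:]=0
c=max(cv2.findContours(woody,0,2)[0],key=cv2.contourArea); r=cv2.minAreaRect(c); print(r)
for p in cv2.boxPoints(r): print(p,ray("top",p,0.006))
E
```

```text
L 336 rect [221.2 221.3] [80.1 12.8] 47.4 [0.3702 0.2884 0.004 ]
M 205 rect [428.  221.6] [63.1  9.2] 86.9 [ 0.3703 -0.356   0.004 ]
S 135 rect [311.5 162.7] [51.2  8.1] 86.2 [0.555  0.0083 0.004 ]
((339.10247802734375, 161.12704467773438), (40.107330322265625, 51.4243049621582), 84.80557250976562)
[311.6803 143.4836] [0.6158 0.0079 0.006 ]
[362.8935 138.8279] [ 0.6314 -0.154   0.006 ]
[366.5246 178.7705] [ 0.5042 -0.1645  0.006 ]
[315.3115 183.4262] [ 0.4891 -0.0038  0.006 ]
```

View pics/crop0.png

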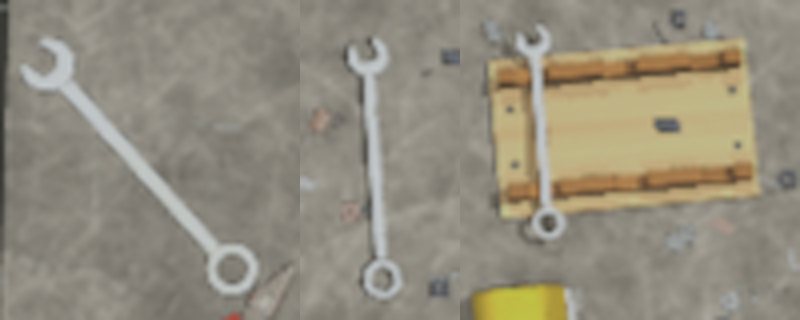

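The crops show all three jaws pointing up in the image, i.e. away from the robot. The large spanner runs from its jaw at about (198,195) to its ring at (244,247), and the medium from (427,194) to (430,249). The rack's right edge is at (363-366, 139-179). In the scene view both heads of the large spanner and the rack are visible, so I'll crop there for triangulation.

```bash
python3 - <<'E'
from h import *
im=cv2.imread("pics/scene0.png")
a=cv2.resize(im[140:220,240:400],None,fx=5,fy=5,interpolation=cv2.INTER_CUBIC)
b=cv2.resize(im[250:290,240:400],None,fx=5,fy=5,interpolation=cv2.INTER_CUBIC)
cv2.imwrite("pics/crop1.png",np.vstack([a,b]))
top=cv2.imread("pics/top0.png")
# large / medium axis from top
for nm,(x,y,w,h) in dict(L=(188,185,62,70),M=(418,184,22,74),S=(303,132,18,62)).items():
    sub=(top[y:y+h,x:x+w].min(2)>165).astype(np.uint8)
    n,l,st,ce=cv2.connectedComponentsWithStats(sub,connectivity=8); i=1+st[1:,4].argmax()
    z=.026 if nm=="S" else .006
    P=np.array([ray("top",p+np.array([x,y]),z)[:2] for p in np.argwhere(l==i)[:,::-1]])
    m=P.mean(0);u=np.linalg.svd(P-m)[2][0]; u*=np.sign(u[0]); t=(P-m)@u
    sh=P[abs(t-(t.max()+t.min())/2)<.05]; ms=sh.mean(0); us=np.linalg.svd(sh-ms)[2][0]; us*=np.sign(us[0])
    ts=(P-ms)@us; print(nm,"mid",ms+us*(ts.max()+ts.min())/2,"len",np.ptp(ts),"ang deg",np.degrees(np.arctan2(us[1],us[0])),
      "ring px",proj("top",np.r_[ms+us*(ts.min()+.014),z]),"scene pred ring/jaw ends",proj("scene",np.r_[ms+us*ts.min(),z]),proj("scene",np.r_[ms+us*ts.max(),z]))
for p in([.6314,-.154,.006],[.5042,-.1645,.006]): print("rack corner scene pred",proj("scene",p))
E
```

```text
L mid [0.3698 0.2894] len 0.2502222518280849 ang deg 42.83050602606325 ring px [244.7343 247.8563] scene pred ring/jaw ends [320.0059 271.1808] [245.7207 278.5983]
M mid [ 0.3709 -0.3563] len 0.19630948366211715 ang deg 2.8596360638386162 ring px [430.1673 248.5375] scene pred ring/jaw ends [404.6891 172.5467] [361.374  153.0393]
S mid [0.5519 0.0078] len 0.16029703957423258 ang deg 4.825225262197495 ring px [313.4437 183.6853] scene pred ring/jaw ends [309.3962 203.6279] [273.3757 186.6029]
rack corner scene pred [300.282  164.3067]
rack corner scene pred [327.8912 176.6818]
```

View pics/crop1.png

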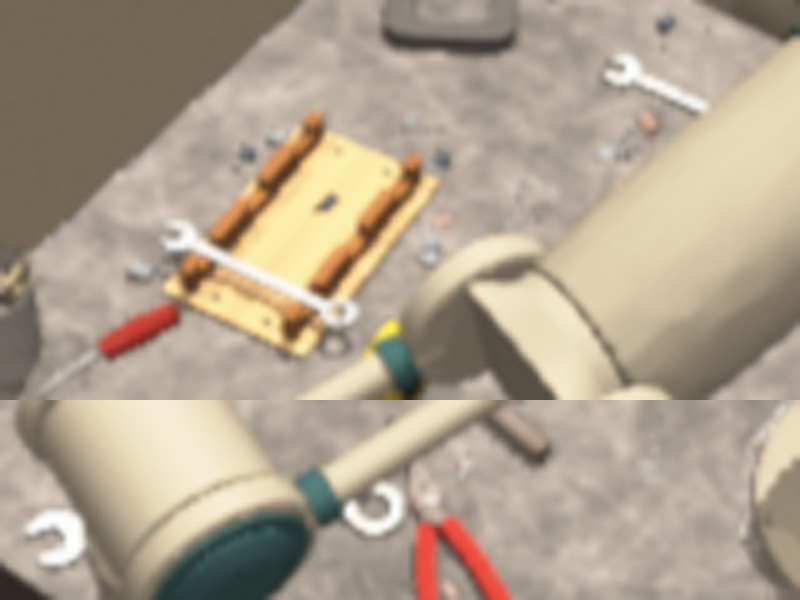

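The scene crop shows the large spanner's jaw end at (245,278) and ring centre at (314.8,271.4). The medium's jaw tip is at (361,154.4), the rack's near right corner at (327.6,176), and the small spanner's ring centre at (308.4,202.2). All agree with the predictions from the top view. Next come the triangulated heights and the first move.

```bash
cat >> h.py <<'E'
def go(target,yaw):
    "print turn about tool axes to make tool x point at world yaw (deg), tool down; then shift in the turned tool axes"
    s,r=state(); T=R.from_euler('z',yaw,degrees=True)*R.from_matrix(np.diag([1.,-1,-1]))
    print("at",s["position"],"rotvec deg",np.degrees((r.inv()*T).as_rotvec()),"then shift",T.inv().apply(np.array(target)-s["position"]),"q",s["qpos"])
E
python3 - <<'E'
from h import *
print("L ring",tri(("top",(244.7,247.9)),("scene",(314.8,271.4))))
print("S ring",tri(("top",(313.4,183.7)),("scene",(308.4,202.2))))
u=np.array([np.cos(.05),np.sin(.05),0]);print("M jaw tip",tri(("top",proj("top",np.array([.3709,-.3563,.006])+u*.0982)),("scene",(361,154.4))))
print("rack corner",tri(("top",(366.5,178.8)),("scene",(327.6,176))))
go([.370,.289,.12],222.8)
E
```

```text
L ring (array([0.2898, 0.2149, 0.0067]), np.float64(0.0037971641747197808))
S ring (array([0.4822, 0.0003, 0.0271]), np.float64(0.00824582354042339))
M jaw tip (array([ 0.4705, -0.3536, -0.0046]), np.float64(0.0011366784602182456))
rack corner (array([ 0.5042, -0.1635,  0.0107]), np.float64(0.0014173111838750093))
at [0.1592 0.5521 0.2305] rotvec deg [ -0.0787  -0.0581 -58.888 ] then shift [ 0.024  -0.3363  0.1105] q [ 1.169   0.2765  1.506   0.      1.3607 -0.121 ]
```

Heights: large 7 mm, small in its notch 27 mm, rack base 11 mm, medium -5 mm. All are within pixel error of the given values (6, 26, 6, 6). Moving now.

```bash
python3 -m handwheel '[{"translation":[0,0,0],"angular":[0,0,-6.54],"hand":0},{"translation":[0,0,0],"angular":[0,0,-6.54],"hand":0},{"translation":[0,0,0],"angular":[0,0,-6.54],"hand":0},{"translation":[0,0,0],"angular":[0,0,-6.54],"hand":0},{"translation":[0,0,0],"angular":[0,0,-6.54],"hand":0},{"translation":[0,0,0],"angular":[0,0,-6.54],"hand":0},{"translation":[0,0,0],"angular":[0,0,-6.54],"hand":0},{"translation":[0,0,0],"angular":[0,0,-6.54],"hand":0},{"translation":[0,0,0],"angular":[0,0,-6.54],"hand":0}]' 50
python3 -m handwheel '[{"translation":[0.0024,-0.0336,0.011],"angular":[0,0,0],"hand":0},{"translation":[0.0024,-0.0336,0.011],"angular":[0,0,0],"hand":0},{"translation":[0.0024,-0.0336,0.011],"angular":[0,0,0],"hand":0},{"translation":[0.0024,-0.0336,0.011],"angular":[0,0,0],"hand":0},{"translation":[0.0024,-0.0336,0.011],"angular":[0,0,0],"hand":0},{"translation":[0.0024,-0.0336,0.011],"angular":[0,0,0],"hand":0},{"translation":[0.0024,-0.0336,0.011],"angular":[0,0,0],"hand":0},{"translation":[0.0024,-0.0336,0.011],"angular":[0,0,0],"hand":0},{"translation":[0.0024,-0.0336,0.011],"angular":[0,0,0],"hand":0},{"translation":[0.0024,-0.0336,0.011],"angular":[0,0,0],"hand":0}]'
python3 - <<'E'
from h import *
go([.370,.289,.002],222.8)
E
```

```text
clock: 0.85
position: [0.1592, 0.5522, 0.2308]
ee_rot: [-0.0, -0.367, 0.93, -0.0]
contact_force: [0.6, -0.3, -0.1]
width: 0.0858
gripper_force: 0.0
clock: 1.68
position: [0.3704, 0.2881, 0.1207]
ee_rot: [-0.0, -0.365, 0.931, 0.0]
contact_force: [-0.9, 0.1, -0.7]
width: 0.0855
gripper_force: 0.0
at [0.3704 0.2881 0.1207] rotvec deg [ 0.0091 -0.0112 -0.0208] then shift [-0.0003  0.001   0.1187] q [ 0.5124  0.2129  1.8943  0.0001  1.0346 -1.8051]
```

```bash
python3 -m handwheel '[{"translation":[0,0.001,0.03],"angular":[0,0,0],"hand":0.3},{"translation":[0,0,0.03],"angular":[0,0,0],"hand":0.3},{"translation":[0,0,0.03],"angular":[0,0,0],"hand":0.3},{"translation":[0,0,0.016],"angular":[0,0,0],"hand":0.3},{"translation":[0,0,0.008],"angular":[0,0,0],"hand":0.3},{"translation":[0,0,0.004],"angular":[0,0,0],"hand":0.3},{"translation":[0,0,0],"angular":[0,0,0],"hand":0.3},{"translation":[0,0,0],"angular":[0,0,0],"hand":0.3}]'
python3 -m handwheel '[{"translation":[0,0,0],"angular":[0,0,0],"hand":1},{"translation":[0,0,0],"angular":[0,0,0],"hand":1},{"translation":[0,0,0],"angular":[0,0,0],"hand":1},{"translation":[0,0,0],"angular":[0,0,0],"hand":1},{"translation":[0,0,0],"angular":[0,0,0],"hand":1},{"translation":[0,0,0],"angular":[0,0,0],"hand":1},{"translation":[0,0,0],"angular":[0,0,0],"hand":1},{"translation":[0,0,0],"angular":[0,0,0],"hand":1}]'
```

```text
clock: 2.35
position: [0.3699, 0.2908, 0.004]
ee_rot: [0.001, -0.365, 0.931, 0.0]
contact_force: [0.2, -0.4, 0.8]
width: 0.0597
gripper_force: 0.0
clock: 3.02
position: [0.3697, 0.2906, 0.0041]
ee_rot: [0.001, -0.365, 0.931, 0.0]
contact_force: [-0.5, -0.9, 6.7]
width: 0.0088
gripper_force: 48.9
```

```bash
python3 -m handwheel '[{"translation":[0,0,-0.004],"angular":[0,0,0],"hand":1},{"translation":[0,0,-0.006],"angular":[0,0,0],"hand":1},{"translation":[0,0,-0.005],"angular":[0,0,0],"hand":1},{"translation":[0,0,0],"angular":[0,0,0],"hand":1},{"translation":[0,0,0],"angular":[0,0,0],"hand":1}]' 70
python3 - <<'E'
from h import *
a=manip.get_image("top")[:,:,::-1]; b=manip.get_image("scene")[:,:,::-1]
cv2.imwrite("pics/lift1.png",np.hstack([cv2.resize(a[170:270,180:260],None,fx=4,fy=4,interpolation=2),cv2.resize(b[220:320,220:340],None,fx=4,fy=4,interpolation=2)]))
E
```

```text
clock: 3.43
position: [0.3695, 0.2905, 0.0187]
ee_rot: [0.0, -0.365, 0.931, 0.0]
contact_force: [-0.9, 0.2, -1.7]
width: 0.007
gripper_force: 68.5
```

View pics/lift1.png

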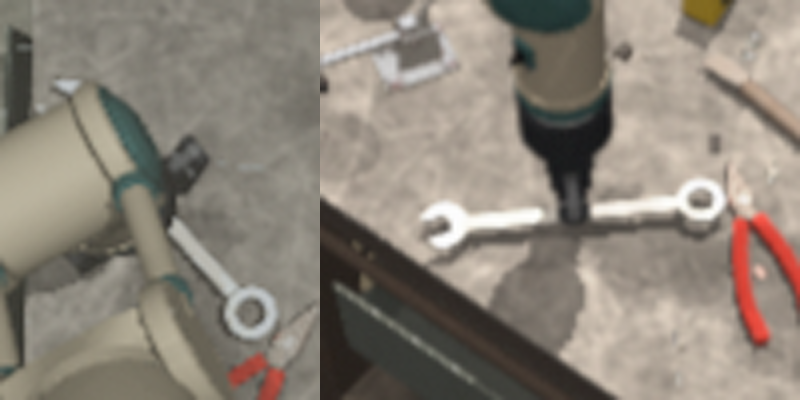

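The spanner is held level near its middle; in the scene half its jaw is near (440,225) and its ring near (700,200), with a shadow underneath. I'll raise it clear of the clamp and carry it over.

```bash
python3 -m handwheel '[{"translation":[0,0,-0.02],"angular":[0,0,0],"hand":1},{"translation":[0,0,-0.036],"angular":[0,0,0],"hand":1},{"translation":[0,0,-0.036],"angular":[0,0,0],"hand":1},{"translation":[0,0,-0.036],"angular":[0,0,6.3],"hand":1},{"translation":[0,0,-0.036],"angular":[0,0,6.3],"hand":1},{"translation":[0,0,-0.02],"angular":[0,0,6.3],"hand":1},{"translation":[0,0,0],"angular":[0,0,6.3],"hand":1},{"translation":[0,0,0],"angular":[0,0,6.3],"hand":1},{"translation":[0,0,0],"angular":[0,0,6.3],"hand":1},{"translation":[0,0,0],"angular":[0,0,0],"hand":1}]'
python3 - <<'E'
from h import *
go([.565,-.1255,.1],185)
E
```

```text
clock: 4.37
position: [0.3689, 0.2901, 0.2021]
ee_rot: [-0.0, -0.042, 0.999, -0.0]
contact_force: [-0.1, -0.4, -2.0]
width: 0.007
gripper_force: 68.7
at [0.3689 0.2901 0.2021] rotvec deg [-0.0087 -0.0355 -0.1288] then shift [-0.1592 -0.4311  0.1021] q [ 0.518   0.1366  1.7654  0.0001  1.2401 -1.1379]
```

```bash
python3 -m handwheel '[{"translation":[-0.006,-0.016,0],"angular":[0,0,0],"hand":1},{"translation":[-0.011,-0.03,0],"angular":[0,0,0],"hand":1},{"translation":[-0.011,-0.03,0],"angular":[0,0,0],"hand":1},{"translation":[-0.011,-0.03,0],"angular":[0,0,0],"hand":1},{"translation":[-0.011,-0.03,0],"angular":[0,0,0],"hand":1},{"translation":[-0.011,-0.03,0],"angular":[0,0,0],"hand":1},{"translation":[-0.011,-0.03,0],"angular":[0,0,0],"hand":1},{"translation":[-0.011,-0.03,0],"angular":[0,0,0],"hand":1},{"translation":[-0.011,-0.03,0],"angular":[0,0,0],"hand":1},{"translation":[-0.011,-0.03,0],"angular":[0,0,0],"hand":1}]'
python3 -m handwheel '[{"translation":[-0.011,-0.03,0],"angular":[0,0,0],"hand":1},{"translation":[-0.011,-0.03,0],"angular":[0,0,0],"hand":1},{"translation":[-0.011,-0.03,0],"angular":[0,0,0],"hand":1},{"translation":[-0.011,-0.03,0],"angular":[0,0,0],"hand":1},{"translation":[-0.009,-0.025,0.02],"angular":[0,0,0],"hand":1},{"translation":[0,0,0.03],"angular":[0,0,0],"hand":1},{"translation":[0,0,0.03],"angular":[0,0,0],"hand":1},{"translation":[0,0,0.025],"angular":[0,0,0],"hand":1},{"translation":[0,0,0.015],"angular":[0,0,0],"hand":1},{"translation":[0,0,0],"angular":[0,0,0],"hand":1}]'
python3 - <<'E'
from h import *
go([.565,-.1255,.024],185)
a=manip.get_image("top")[:,:,::-1]; b=manip.get_image("scene")[:,:,::-1]
cv2.imwrite("pics/pre1.png",np.hstack([cv2.resize(a[120:210,290:380],None,fx=4,fy=4,interpolation=2),cv2.resize(b[130:220,255:365],None,fx=4,fy=4,interpolation=2)]))
E
```

```text
clock: 5.2
position: [0.4987, 0.013, 0.2018]
ee_rot: [-0.0, -0.045, 0.999, 0.0]
contact_force: [0.4, 0.1, -1.3]
width: 0.0074
gripper_force: 68.8
clock: 6.03
position: [0.5607, -0.1244, 0.0779]
ee_rot: [-0.004, -0.045, 0.999, 0.002]
contact_force: [-0.6, 0.2, -1.7]
width: 0.0074
gripper_force: 68.7
at [ 0.5607 -0.1244  0.0779] rotvec deg [ 0.2298 -0.4943  0.1036] then shift [-0.0042 -0.0014  0.0539] q [-0.3396  0.4043  1.722   0.0001  1.0248 -1.9995]
```

View pics/pre1.png

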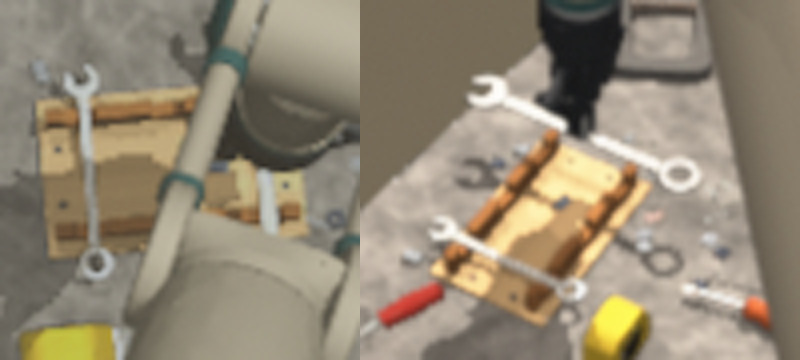

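Left (top view): the held large spanner shows at crop (265,200), which is pixel (356,170), over the right notch. Right (scene view): it's level above the rack with its jaw away from the robot. Lowering to just above the teeth and checking the line.

```bash
python3 -m handwheel '[{"translation":[-0.004,-0.001,0.012],"angular":[0,0,0],"hand":1},{"translation":[0,0,0.012],"angular":[0,0,0],"hand":1},{"translation":[0,0,0.006],"angular":[0,0,0],"hand":1},{"translation":[0,0,0],"angular":[0,0,0],"hand":1},{"translation":[0,0,0],"angular":[0,0,0],"hand":1}]'
python3 - <<'E'
from h import *
go([.565,-.1255,.024],185)
s,_=state(); z=s["position"][2]+.001
im=manip.get_image("top")
sub=(im[150:190,345:368].min(2)>165).astype(np.uint8)
n,l,st,ce=cv2.connectedComponentsWithStats(sub,connectivity=8)
yw=np.radians(5);X=np.array([np.cos(yw),np.sin(yw)]);Y=np.array([-X[1],X[0]])
for i in range(1,n):
    if st[i,4]>8:
        P=np.array([ray("top",p+np.array([345,150]),z)[:2] for p in np.argwhere(l==i)[:,::-1]])-[.5648,-.1254]
        print(st[i,4],"along",(P@X).min(),(P@X).max(),"line fit y=",np.polyfit(P@X,P@Y,1),"mean y",(P@Y).mean())
E
```

```text
clock: 6.55
position: [0.5684, -0.126, 0.0525]
ee_rot: [0.0, -0.044, 0.999, -0.0]
contact_force: [1.0, 0.7, -1.6]
width: 0.0072
gripper_force: 68.8
at [ 0.5684 -0.126   0.0525] rotvec deg [-0.0054  0.0245 -0.0027] then shift [0.0033 0.0008 0.0285] q [-0.3378  0.4375  1.7415  0.0001  0.9622 -1.9958]
36 along -0.04898340282730741 -0.014794920752230723 line fit y= [-0.0047  0.0014] mean y 0.001534047714477087
```

```bash
python3 -m handwheel '[{"translation":[0.003,0.001,0.01],"angular":[0,0,0],"hand":1},{"translation":[0,0,0.008],"angular":[0,0,0],"hand":1},{"translation":[0,0,0.004],"angular":[0,0,0],"hand":1},{"translation":[0,0,0.003],"angular":[0,0,0],"hand":1},{"translation":[0,0,0.002],"angular":[0,0,0],"hand":1},{"translation":[0,0,0],"angular":[0,0,0],"hand":1},{"translation":[0,0,0],"angular":[0,0,0],"hand":1}]'
```

```text
clock: 7.18
position: [0.5652, -0.1253, 0.0254]
ee_rot: [0.0, -0.043, 0.999, 0.0]
contact_force: [-0.4, -0.1, -1.8]
width: 0.0071
gripper_force: 68.8
```

```bash
python3 -m handwheel '[{"translation":[0,0,0.001],"angular":[0,0,0],"hand":1},{"translation":[0,0,0.001],"angular":[0,0,0],"hand":1},{"translation":[0,0,0],"angular":[0,0,0],"hand":1},{"translation":[0,0,0],"angular":[0,0,0],"hand":1}]'
```

```text
clock: 7.52
position: [0.5651, -0.1253, 0.0234]
ee_rot: [0.0, -0.043, 0.999, 0.0]
contact_force: [-0.8, -1.4, -1.4]
width: 0.007
gripper_force: 68.8
```

```bash
python3 -m handwheel '[{"translation":[0,0,0.001],"angular":[0,0,0],"hand":1},{"translation":[0,0,0.001],"angular":[0,0,0],"hand":1},{"translation":[0,0,0],"angular":[0,0,0],"hand":1},{"translation":[0,0,0],"angular":[0,0,0],"hand":1}]'
```

```text
clock: 7.85
position: [0.5651, -0.1253, 0.0232]
ee_rot: [0.0, -0.043, 0.999, -0.0]
contact_force: [-2.7, 1.9, 10.9]
width: 0.0073
gripper_force: 72.5
```

In contact at TCP z 23 mm, as expected. Releasing, backing off, and heading for the medium spanner.

```bash
python3 -m handwheel '[{"translation":[0,0,0],"angular":[0,0,0],"hand":0.8},{"translation":[0,0,0],"angular":[0,0,0],"hand":0.6},{"translation":[0,0,0],"angular":[0,0,0],"hand":0.4},{"translation":[0,0,0],"angular":[0,0,0],"hand":0.4},{"translation":[0,0,-0.005],"angular":[0,0,0],"hand":0.4},{"translation":[0,0,-0.02],"angular":[0,0,0],"hand":0.4},{"translation":[0,0,-0.035],"angular":[0,0,0],"hand":0.4},{"translation":[0,0,-0.035],"angular":[0,0,0],"hand":0.4},{"translation":[0,0,-0.015],"angular":[0,0,2.1],"hand":0.4},{"translation":[0,0,0],"angular":[0,0,0],"hand":0.4}]'
python3 - <<'E'
from h import *
go([.371,-.3563,.08],182.9)
E
```

```text
clock: 8.68
position: [0.568, -0.1263, 0.1361]
ee_rot: [0.004, -0.025, 1.0, -0.002]
contact_force: [0.7, 0.1, 0.5]
width: 0.0513
gripper_force: 0.0
at [ 0.568  -0.1263  0.1361] rotvec deg [-0.2004  0.5055 -0.076 ] then shift [ 0.2084 -0.2197  0.0561] q [-0.3384  0.3486  1.6454  0.0001  1.1381 -1.9585]
```

```bash
python3 -m handwheel '[{"translation":[0.0228,-0.0244,0.005],"angular":[0,0,0],"hand":0.4},{"translation":[0.0228,-0.0244,0.005],"angular":[0,0,0],"hand":0.4},{"translation":[0.0228,-0.0244,0.005],"angular":[0,0,0],"hand":0.4},{"translation":[0.0228,-0.0244,0.005],"angular":[0,0,0],"hand":0.4},{"translation":[0.0228,-0.0244,0.005],"angular":[0,0,0],"hand":0.4},{"translation":[0.0228,-0.0244,0.005],"angular":[0,0,0],"hand":0.4},{"translation":[0.0228,-0.0244,0.005],"angular":[0,0,0],"hand":0.4},{"translation":[0.0228,-0.0244,0.005],"angular":[0,0,0],"hand":0.4},{"translation":[0.0228,-0.0244,0.005],"angular":[0,0,0],"hand":0.4},{"translation":[0,0,0],"angular":[0,0,0],"hand":0.4}]'
python3 - <<'E'
from h import *
go([.371,-.3563,.002],182.9)
a=manip.get_image("top")[:,:,::-1]; b=manip.get_image("scene")[:,:,::-1]
cv2.imwrite("pics/pre2.png",np.hstack([cv2.resize(a[120:270,290:450],None,fx=2.5,fy=2.5,interpolation=2),cv2.resize(b[125:225,260:420],None,fx=2.5,fy=3.75,interpolation=2)]))
E
```

```text
clock: 9.52
position: [0.3672, -0.3582, 0.0846]
ee_rot: [-0.002, -0.023, 1.0, 0.0]
contact_force: [0.1, 0.5, 1.0]
width: 0.051
gripper_force: 0.0
at [ 0.3672 -0.3582  0.0846] rotvec deg [ 0.0069 -0.1982 -0.2456] then shift [-0.0039  0.0017  0.0826] q [-0.9068  0.3144  1.853  -0.0033  0.9763 -2.5221]
```

View pics/pre2.png

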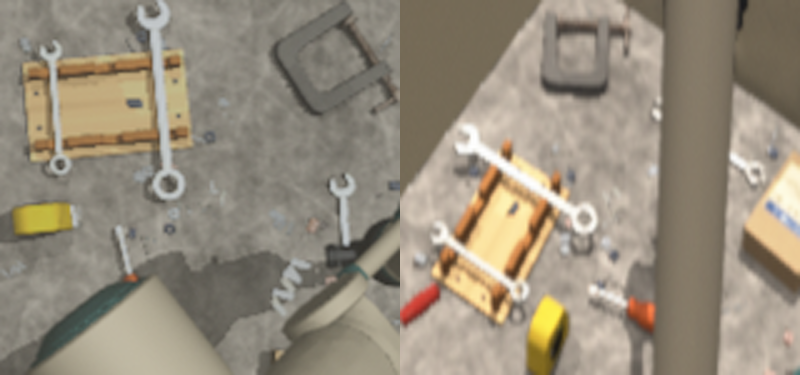

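The large spanner lies across both rails in the right notch (top crop, column about 160), parallel to the small one. The fingers are over the medium shank. Descending and grasping.

```bash
python3 -m handwheel '[{"translation":[-0.003,0.0015,0.026],"angular":[0,0,0],"hand":0.4},{"translation":[0,0,0.026],"angular":[0,0,0],"hand":0.4},{"translation":[0,0,0.016],"angular":[0,0,0],"hand":0.4},{"translation":[0,0,0.008],"angular":[0,0,0],"hand":0.4},{"translation":[0,0,0.004],"angular":[0,0,0],"hand":0.4},{"translation":[0,0,0],"angular":[0,0,0],"hand":0.4},{"translation":[0,0,0],"angular":[0,0,0],"hand":0.4}]' 50
python3 - <<'E'
from h import *
go([.371,-.3563,.003],182.9)
E
```

```text
clock: 10.2
position: [0.3748, -0.3533, 0.0068]
ee_rot: [0.0, -0.026, 1.0, -0.0]
contact_force: [-0.2, 0.1, 0.6]
width: 0.0513
gripper_force: 0.0
at [ 0.3748 -0.3533  0.0068] rotvec deg [-0.041   0.0427  0.0242] then shift [ 0.0039 -0.0028  0.0038] q [-0.8912  0.4179  1.9403  0.0003  0.7823 -2.5132]
```

```bash
python3 -m handwheel '[{"translation":[0.004,-0.003,0.003],"angular":[0,0,0],"hand":0.4},{"translation":[0,0,0.001],"angular":[0,0,0],"hand":0.4},{"translation":[0,0,0],"angular":[0,0,0],"hand":1},{"translation":[0,0,0],"angular":[0,0,0],"hand":1},{"translation":[0,0,0],"angular":[0,0,0],"hand":1},{"translation":[0,0,0],"angular":[0,0,0],"hand":1},{"translation":[0,0,0],"angular":[0,0,0],"hand":1},{"translation":[0,0,0],"angular":[0,0,0],"hand":1},{"translation":[0,0,0],"angular":[0,0,0],"hand":1}]' 60
python3 -m handwheel '[{"translation":[0,0,-0.004],"angular":[0,0,0],"hand":1},{"translation":[0,0,-0.006],"angular":[0,0,0],"hand":1},{"translation":[0,0,-0.005],"angular":[0,0,0],"hand":1},{"translation":[0,0,0],"angular":[0,0,0],"hand":1},{"translation":[0,0,0],"angular":[0,0,0],"hand":1}]' 70
```

```text
clock: 10.95
position: [0.3702, -0.3567, 0.0027]
ee_rot: [0.0, -0.025, 1.0, -0.0]
contact_force: [-1.1, 0.4, 5.4]
width: 0.0061
gripper_force: 59.1
clock: 11.37
position: [0.3703, -0.3566, 0.0176]
ee_rot: [0.0, -0.025, 1.0, -0.0]
contact_force: [-0.1, 1.0, -0.3]
width: 0.0057
gripper_force: 68.6
```

```bash
python3 -m handwheel '[{"translation":[0,0,-0.02],"angular":[0,0,0],"hand":1},{"translation":[0,0,-0.035],"angular":[0,0,0],"hand":1},{"translation":[0,0,-0.035],"angular":[0,0,-2.1],"hand":1},{"translation":[0,0,-0.03],"angular":[0,0,0],"hand":1},{"translation":[0,0,0],"angular":[0,0,0],"hand":1}]'
python3 - <<'E'
from h import *
go([.559,-.0577,.056],185)
E
```

```text
clock: 11.78
position: [0.3728, -0.3596, 0.1431]
ee_rot: [0.004, -0.043, 0.999, -0.005]
contact_force: [0.7, -1.3, -0.8]
width: 0.0058
gripper_force: 68.8
at [ 0.3728 -0.3596  0.1431] rotvec deg [-0.5689  0.3851 -0.0198] then shift [-0.2118  0.2846  0.0871] q [-0.9019  0.2521  1.773   0.0002  1.1045 -2.5597]
```

```bash
python3 -m handwheel '[{"translation":[-0.0214,0.0282,0],"angular":[0,0,0],"hand":1},{"translation":[-0.0214,0.0282,0],"angular":[0,0,0],"hand":1},{"translation":[-0.0214,0.0282,0],"angular":[0,0,0],"hand":1},{"translation":[-0.0214,0.0282,0],"angular":[0,0,0],"hand":1},{"translation":[-0.0214,0.0282,0],"angular":[0,0,0],"hand":1},{"translation":[-0.0214,0.0282,0],"angular":[0,0,0],"hand":1},{"translation":[-0.0214,0.0282,0],"angular":[0,0,0],"hand":1},{"translation":[-0.0214,0.0282,0],"angular":[0,0,0],"hand":1},{"translation":[-0.0214,0.0282,0],"angular":[0,0,0],"hand":1},{"translation":[-0.0214,0.0282,0],"angular":[0,0,0],"hand":1}]'
python3 -m handwheel '[{"translation":[0,0,0.02],"angular":[0,0,0],"hand":1},{"translation":[0,0,0.025],"angular":[0,0,0],"hand":1},{"translation":[0,0,0.025],"angular":[0,0,0],"hand":1},{"translation":[0,0,0.015],"angular":[0,0,0],"hand":1},{"translation":[0,0,0],"angular":[0,0,0],"hand":1},{"translation":[0,0,0],"angular":[0,0,0],"hand":1}]'
python3 - <<'E'
from h import *
go([.559,-.0577,.024],185)
s,_=state(); z=s["position"][2]+.001
im=manip.get_image("top"); b=manip.get_image("scene")
cv2.imwrite("pics/pre3.png",np.hstack([cv2.resize(im[120:210,290:380],None,fx=4,fy=4,interpolation=2),cv2.resize(b[130:220,255:365],None,fx=4,fy=4,interpolation=2)])[:,:,::-1])
x0,y0=323,130;sub=(im[y0:200,x0:346].min(2)>165).astype(np.uint8)
n,l,st,ce=cv2.connectedComponentsWithStats(sub,connectivity=8)
yw=np.radians(5);X=np.array([np.cos(yw),np.sin(yw)]);Y=np.array([-X[1],X[0]])
for i in range(1,n):
    if st[i,4]>8:
        P=np.array([ray("top",p+np.array([x0,y0]),z)[:2] for p in np.argwhere(l==i)[:,::-1]])-[.559,-.0577]
        print(st[i,4],"along",(P@X).min(),(P@X).max(),"fit",np.polyfit(P@X,P@Y,1),"mean y",(P@Y).mean())
E
```

```text
clock: 12.62
position: [0.5589, -0.0551, 0.1363]
ee_rot: [-0.001, -0.043, 0.999, 0.0]
contact_force: [0.6, -0.8, -1.2]
width: 0.0056
gripper_force: 68.8
clock: 13.12
position: [0.5578, -0.0567, 0.051]
ee_rot: [-0.002, -0.043, 0.999, 0.0]
contact_force: [-0.0, 0.6, -0.5]
width: 0.0056
gripper_force: 68.8
at [ 0.5578 -0.0567  0.051 ] rotvec deg [ 0.0632 -0.1778 -0.0272] then shift [-0.0011 -0.0011  0.027 ] q [-0.2254  0.4146  1.7887  0.0001  0.9415 -1.883 ]
25 along -0.05830110496804865 -0.021341129780156193 fit [-0.0414  0.0012] mean y 0.0028286182827708837
```

View pics/pre3.png

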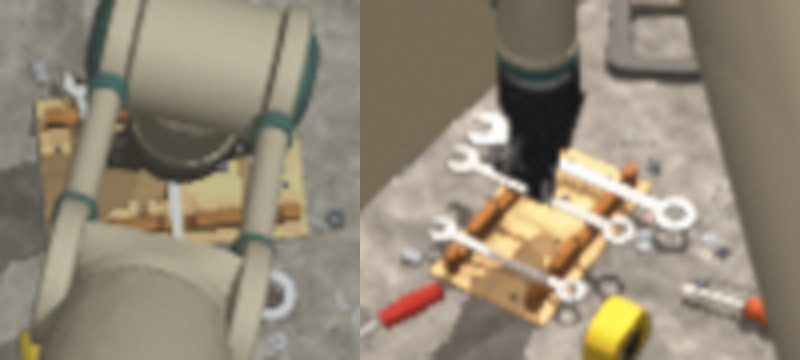

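The medium spanner is held between the other two, level and parallel, with its jaw away from the robot. Its line is within 3 mm of the notch. Lowering.

```bash
python3 -m handwheel '[{"translation":[-0.001,-0.001,0.01],"angular":[0,0,0],"hand":1},{"translation":[0,0,0.008],"angular":[0,0,0],"hand":1},{"translation":[0,0,0.004],"angular":[0,0,0],"hand":1},{"translation":[0,0,0.002],"angular":[0,0,0],"hand":1},{"translation":[0,0,0.001],"angular":[0,0,0],"hand":1},{"translation":[0,0,0],"angular":[0,0,0],"hand":1},{"translation":[0,0,0],"angular":[0,0,0],"hand":1}]'
```

```text
clock: 13.8
position: [0.5601, -0.0579, 0.0274]
ee_rot: [0.0, -0.043, 0.999, 0.0]
contact_force: [0.5, -0.0, -2.2]
width: 0.0057
gripper_force: 68.8
```

```bash
python3 -m handwheel '[{"translation":[0,0,0.001],"angular":[0,0,0],"hand":1},{"translation":[0,0,0],"angular":[0,0,0],"hand":1},{"translation":[0,0,0],"angular":[0,0,0],"hand":1}]'
```

```text
clock: 14.05
position: [0.5601, -0.0579, 0.0264]
ee_rot: [0.0, -0.043, 0.999, -0.0]
contact_force: [-0.1, 0.2, -1.1]
width: 0.0059
gripper_force: 68.8
```

```bash
python3 -m handwheel '[{"translation":[0,0,0.001],"angular":[0,0,0],"hand":1},{"translation":[0,0,0.001],"angular":[0,0,0],"hand":1},{"translation":[0,0,0.001],"angular":[0,0,0],"hand":1},{"translation":[0,0,0],"angular":[0,0,0],"hand":1},{"translation":[0,0,0],"angular":[0,0,0],"hand":1}]'
```

```text
clock: 14.47
position: [0.5599, -0.0579, 0.0232]
ee_rot: [-0.0, -0.043, 0.999, 0.0]
contact_force: [-0.0, -0.2, -0.7]
width: 0.0056
gripper_force: 68.8
```

```bash
python3 -m handwheel '[{"translation":[0,0,0.001],"angular":[0,0,0],"hand":1},{"translation":[0,0,0],"angular":[0,0,0],"hand":1},{"translation":[0,0,0],"angular":[0,0,0],"hand":1}]'
```

```text
clock: 14.72
position: [0.5599, -0.0579, 0.0222]
ee_rot: [-0.0, -0.043, 0.999, 0.0]
contact_force: [0.7, -0.6, 0.6]
width: 0.0056
gripper_force: 68.8
```

```bash
python3 -m handwheel '[{"translation":[0,0,0.001],"angular":[0,0,0],"hand":1},{"translation":[0,0,0],"angular":[0,0,0],"hand":1},{"translation":[0,0,0],"angular":[0,0,0],"hand":1}]'
```

```text
clock: 14.97
position: [0.5601, -0.0579, 0.0218]
ee_rot: [0.0, -0.043, 0.999, -0.0]
contact_force: [-0.7, 0.4, 3.7]
width: 0.0056
gripper_force: 69.6
```

Seated. I'll release, retreat up, and swing aside for a final look.

```bash
python3 -m handwheel '[{"translation":[0,0,0],"angular":[0,0,0],"hand":0.8},{"translation":[0,0,0],"angular":[0,0,0],"hand":0.6},{"translation":[0,0,0],"angular":[0,0,0],"hand":0.5},{"translation":[0,0,0],"angular":[0,0,0],"hand":0.5},{"translation":[0,0,-0.005],"angular":[0,0,0],"hand":0.5},{"translation":[0,0,-0.02],"angular":[0,0,0],"hand":0.5},{"translation":[0,0,-0.035],"angular":[0,0,0],"hand":0.5},{"translation":[0,0,-0.035],"angular":[0,0,0],"hand":0.5},{"translation":[0,0,-0.035],"angular":[0,0,0],"hand":0.5},{"translation":[0,0,-0.02],"angular":[0,0,0],"hand":0.5}]'
python3 -m handwheel '[{"translation":[0.0214,-0.0282,0],"angular":[0,0,0],"hand":0.5},{"translation":[0.0214,-0.0282,0],"angular":[0,0,0],"hand":0.5},{"translation":[0.0214,-0.0282,0],"angular":[0,0,0],"hand":0.5},{"translation":[0.0214,-0.0282,0],"angular":[0,0,0],"hand":0.5},{"translation":[0.0214,-0.0282,0],"angular":[0,0,0],"hand":0.5},{"translation":[0.0214,-0.0282,0],"angular":[0,0,0],"hand":0.5},{"translation":[0.0214,-0.0282,0],"angular":[0,0,0],"hand":0.5},{"translation":[0.0214,-0.0282,0],"angular":[0,0,0],"hand":0.5},{"translation":[0,0,0],"angular":[0,0,0],"hand":0.5},{"translation":[0,0,0],"angular":[0,0,0],"hand":0.5}]'
python3 - <<'E'
from h import *
im=manip.get_image("top"); b=manip.get_image("scene")
cv2.imwrite("pics/end.png",np.hstack([cv2.resize(im[120:210,290:380],None,fx=4,fy=4,interpolation=2),cv2.resize(b[130:220,255:365],None,fx=4,fy=4,interpolation=2)])[:,:,::-1])
yw=np.radians(5);X=np.array([np.cos(yw),np.sin(yw)]);Y=np.array([-X[1],X[0]]);C=np.array([.559,-.0577])
sub=(im[115:205,295:375].min(2)>165).astype(np.uint8)
n,l,st,ce=cv2.connectedComponentsWithStats(sub,connectivity=8)
for i in range(1,n):
    if st[i,4]>40:
        P=np.array([ray("top",p+np.array([295,115]),.026)[:2] for p in np.argwhere(l==i)[:,::-1]])-C
        a=P@X;y=P@Y;m=(a.max()+a.min())/2;k=abs(a-m)<.055;f=np.polyfit(a[k],y[k],1)
        print(st[i,4],"mid x",m,"len",np.ptp(a),"y",np.polyval(f,0),"slope",f[0])
E
```

```text
clock: 15.8
position: [0.5616, -0.0582, 0.1757]
ee_rot: [0.003, -0.043, 0.999, -0.001]
contact_force: [1.1, -0.5, -0.1]
width: 0.0427
gripper_force: 0.0
clock: 16.63
position: [0.4081, -0.2989, 0.1715]
ee_rot: [0.0, -0.041, 0.999, -0.0]
contact_force: [1.1, 1.2, -0.3]
width: 0.0428
gripper_force: 0.0
345 mid x -0.0006487718681005561 len 0.2515798779252913 y -0.06561233449809682 slope -0.003321268629409545
205 mid x 0.002883525536674744 len 0.19830179492661507 y 0.0016018892302854277 slope -0.007617069468825511
131 mid x -0.001371347909750853 len 0.16029387719240148 y 0.06583945053942385 slope -0.006200524007883979
```

View pics/end.png

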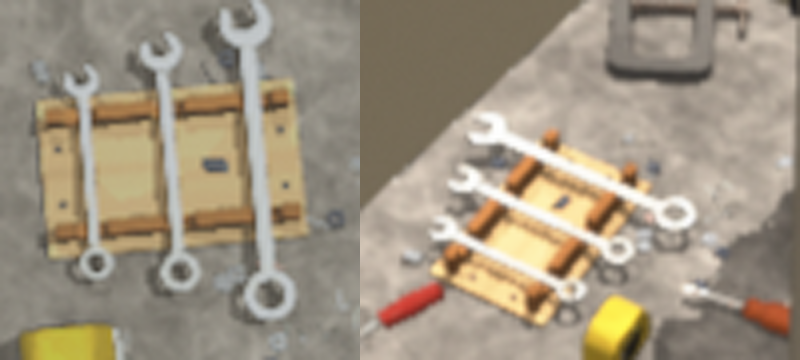

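All three spanners lie in their notches, parallel and with jaws away. Lateral offsets are about 2 mm, and the robot is clear.

```bash
python3 -c "
from rig import manip
print(manip.sign_off())"
```

```text
the job is handed in; nothing more can be done
None
```

The medium and large spanners are in the middle and right notches beside the small one, with jaws away from the robot; the job was handed in at about 17 s, and no verdict was returned.

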